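# Isolate the power box and take off the middle outlet's cap, whichever way it unscrews

### The arm

A 7-joint arm with a two-finger parallel gripper is mounted at the origin on the work surface. World frame = base frame: x ahead of the robot, y to its left, z up, the work surface at z = 0. Lengths are in m, angles in rad, forces in N, time in s.
With the tool pointing down it reaches from about 0.425 to 0.875 m from the base axis. Payload 4.7 kg.
Tool frame: the origin (TCP) lies at the very end of the fingers, on their centre line; the grasp point (between the pads) lies 19 mm behind it (grip_point_offset is the distance from the TCP to the grasp point, in m); x points along the fingers, z is the direction in which the jaws open and shut, and the axes are right-handed (so a half turn about x gives the same grasp; the last joint's range is limited). The gripper opens to 87 mm and grips with 3 to 60 N. Pads are 19 mm wide; open, the fingers measure 117 mm over their backs; the gripper's body (75 mm by 190 mm) begins 51 mm behind the grasp point.
Start: joints at [-1.233, 0.321, -0.07, 1.45, 0.023, 1.371, -0.057], TCP at [0.207, 0.616, 0.223] pointing down, gripper open.
Joint ranges: [-2.86, 2.86], [-0.3, 2.09], [-1.38, 1.24], [0.06, 2.45], [-1.56, 4.7], [0.09, 2.05], [-2.69, 2.69]. Speed limits (rad/s): [2.57, 2.57, 3.14, 3.14, 3.14, 3.14, 3.14].

### API

Orientations are given as a rotation vector (axis times angle).
In Python, from bench import get_state, get_image, calibration, close_job, grip_point_offset gives the robot as it stands.
- The arm moves only by the tool play_rows, never from a script. Its argument "targets" is a list of rows, each an object with "claw": the closure, from 0 (fully open) to 1 (shut); "linear": the shift along the tool's x, y, z as a fraction of full scale, a list of three; "rotation": the turn, a rotation vector about the tool's x, y, z as a fraction of full scale, a list of three. In form: [{"claw": claw, "linear": [x, y, z], "rotation": [wx, wy, wz]}, ...]. A call has 1 to 10 rows; each row shifts and turns the pose as measured when the row begins, along the tool's axes as they then stand; what a row does not reach is not made up. Full scale, the value 1, is 2.5 cm for a shift and 90 degrees for a turn. A row lasts 1/12 s, in which the tool goes at most 41.7 mm and 7.16 degrees, less where a joint would pass 70% of its speed; a pose out of reach is approached as far as the arm can. A call with a number of a shift or a turn outside -1 to 1 is refused whole. A call with a gripper value outside its range is refused whole. The fingers move at their own pace and stop on an object; "newtons" is the grip in N (left out, the last holds). Time passes only in rows, so rows that do not move let the fingers close. It gives the time, the measured TCP pose, the force and the opening at its end, in the units of the state.
- get_state(): the state, without advancing time (a new reading comes with each control period).
- get_image(name): name is "side" or "top"; returns the picture (384x512x3 uint8, blue, green, red); there is no depth.
- calibration(name): a dict with "fx", "fy", "cx", "cy" (pixels), "rvec" (rotation vector, rad) and "tvec" (3), from world to camera coordinates, as OpenCV has them. Camera axes: x right, y down, z forward; pixel columns grow to the right and rows downward; lengths in m; the calibration is good to about 2 mm. A picture is of the moment at which its call begins. calibration takes no time and is no camera call.
- close_job(): hands the job in, once; it reports no verdict.
The state is a dict: "time": time; "joint_positions": joint angles; "qd": joint speeds; "joint_torque": joint torques, N m; "position": TCP position; "tool_rot": TCP orientation; "ft_force": force on the tool from outside, world axes, zero at the start; "torque": the same for the moment, N m; "grip_width": opening from 0.0 (shut) to 1.0 (fully open).
Only numpy, scipy, OpenCV 4.12 (cv2) and the standard library are available. Lean on these libraries where they do the work, as an engineer would, in place of code of your own. Each camera call takes 0.05 s, during which the arm holds its last target. There are 200 camera calls.

### The job

Make the power box safe first: turn its isolator knob a quarter turn clockwise until it clicks over into its off position. Then unscrew the winged cap of the outlet in the middle of the box, the one next to the isolator; these caps come in right-hand and left-hand thread and look the same, so try it gently both ways to find out which way it loosens. Lift the cap off and finish while holding it in the gripper, level and still, about 10 cm straight up from where it sat; leave the other cap and the things around the box alone.

Things in the scene. Friction and masses are not known exactly. Their poses are not given: they have to be found in the camera images.
- box: grey power box with aluminium lid, fixed, 130 (x) x 360 (y) x 70 mm tall; origin at the centre of its underside. In a row on its lid along its y: isolator knob at +115 mm, an outlet in the middle (0), another outlet at -115 mm. Two black cable glands on its +x side.
- isolator (a joint): isolator angle, rad: 0 on (bar along the box's x), 1.57 off (bar along the box's y); grows clockwise seen from above. A spring detent resists (at most 0.25 N m) up to the ridge at 0.785, then pulls the knob into the off position, where it stays.
- isolator_grip (a point): centre of the isolator's grip bar, on its vertical turning axis, 104 mm above the table; turns with the knob. Grey bar 48 mm long along the point's x, 14 mm thick along y, 28 mm tall (14 above and below the point), on a round disc 48 mm in diameter.
- port_a: one of two alike outlets, carrying cap_a (which outlet is in the middle varies): fixed round flange 60 mm in diameter, 6 mm thick, on the lid; origin at the centre of its underside, 70 mm above the table. Under the cap hides a fast thread: one outlet is right-handed, the other left-handed; which is which cannot be seen.
- port_b: the other outlet, carrying cap_b; same as port_a but of the opposite thread hand. Each cap: one way it meets a hard stop within 15 degrees; the other way it turns easily and lifts straight off once turned 60 to 110 degrees from its start (75 is best); a stop follows at about 120. Before that it lifts at most 6 mm. Against a stop stay below about 0.5 N m.
- cap_a_wing (a point): cap_a, grey plastic, loose, 70 to 120 g, 64 mm tall: round skirt 52 mm in diameter, 30 mm tall, a 6 mm disc, and on it a wing (grip bar) 44 mm long along the point's x, 14 mm thick along y, 28 mm tall. Site: the wing's centre, 14 mm above the disc, 14 mm below the cap's top, 57 mm above the outlet's origin when screwed on; z up.
- cap_b_wing (a point): cap_b, grey plastic, loose, 70 to 120 g, 64 mm tall: round skirt 52 mm in diameter, 30 mm tall, a 6 mm disc, and on it a wing (grip bar) 44 mm long along the point's x, 14 mm thick along y, 28 mm tall. Site: the wing's centre, 14 mm above the disc, 14 mm below the cap's top, 57 mm above the outlet's origin when screwed on; z up.
- screwdriver: a loose screwdriver lying on the table to the robot's right; bystander.
- mug: a white mug 80 mm in diameter, 90 mm tall, standing to the robot's left; bystander.
- netswitch: a blue metal network switch 100 x 190 x 34 mm, lying to the right of the box; bystander.
Things that resemble listed ones, but are neither listed nor needed, are in the scene too. What is shaped like the part that bears cap_a_wing but blue or yellow is not meant.

How it is judged:
On the way, in this order (a step that is already met when the one before it is completed fails the run):
1. the isolator has clicked over to off (value of joint isolator above 1.35 rad), for 0.2 s.
2. the middle outlet's cap is off: lifted at least 40 mm from its seat (((horizontal distance between port_a and isolator_grip below 0.16 m and z of cap_a_wing in the frame of port_a above 0.097 m) or (horizontal distance between port_b and isolator_grip below 0.16 m and z of cap_b_wing in the frame of port_b above 0.097 m))), for 0.2 s.
At the end, for the whole second after the job is handed in: The isolator is off (joint above 1.35 rad); the middle outlet's cap is held by the fingers, 50 to 200 mm above its seated height, within 60 mm sideways of its outlet's axis, tilted less than 0.5 rad, touching the outlet no more, and at rest (below 30 mm/s) (value of joint isolator above 1.35 rad and ((horizontal distance between port_a and isolator_grip below 0.16 m and z of cap_a_wing in the frame of port_a between 0.107 and 0.257 m and horizontal distance between cap_a_wing and port_a below 0.06 m and angle between cap_a_wing's own z axis and vertical below 0.5 rad and contact force between cap_a and the fingers above 1 N and contact force between cap_a and port_a below 0.3 N and linear speed of cap_a below 0.03 m/s) or (horizontal distance between port_b and isolator_grip below 0.16 m and z of cap_b_wing in the frame of port_b between 0.107 and 0.257 m and horizontal distance between cap_b_wing and port_b below 0.06 m and angle between cap_b_wing's own z axis and vertical below 0.5 rad and contact force between cap_b and the fingers above 1 N and contact force between cap_b and port_b below 0.3 N and linear speed of cap_b below 0.03 m/s))); the arm keeps its last pose, push and grip.
It fails at once if the other outlet's cap is taken off or turned loose (moved more than 12 mm) ((horizontal distance between port_a and isolator_grip below 0.16 m and distance of cap_b_wing from where it was at the start of the episode above 0.012 m) or (horizontal distance between port_b and isolator_grip below 0.16 m and distance of cap_a_wing from where it was at the start of the episode above 0.012 m)).
It fails at once if the screwdriver is pushed away (more than 40 mm) (distance of screwdriver from where it was at the start of the episode above 0.04 m).
It fails at once if the mug is pushed away (more than 40 mm) (distance of mug from where it was at the start of the episode above 0.04 m).
It fails at once if the netswitch is pushed away (more than 40 mm) (distance of netswitch from where it was at the start of the episode above 0.04 m).
It also fails if it takes over 61 s, if anything falls off the work surface, if the arm or the gripper's body presses on something with over 40 N, if the wrist force passes 120 N, or if a joint passes its speed limit or range.

## Working session

There is one attempt and no reset: what is moved stays moved. The work goes in short steps, Python scripts to look and compute and a tool call to move; the robot and the scene stay as the last step left them, time stands still between calls to the robot, and variables do not carry over. Pictures are saved under pics/ and viewed, about 8 in all and at most 12, crops included, and the job is handed in when it is done.

Besides the shell and the picture viewer there is one more tool, called after "Call:" by a JSON object that holds its "fn" and its "kwargs", one argument or row to a line. play_rows: Moves the arm, as the interface text tells. Shift numbers are shares of 2.5 cm and turn numbers shares of 90 degrees, none past 1 either way. Its arguments: {"type":"object","properties":{"targets":{"type":"array"},"newtons":{"type":"number"}},"required":["targets"]}

```bash
mkdir -p pics; ls; python3 - <<'E'
from bench import *
import cv2
for n in("top","side"):
    cv2.imwrite(f"pics/{n}0.png",get_image(n)); print(n,calibration(n))
print(get_state(), grip_point_offset)
E
```

```text
pics
top {'fx': 429.91053465793595, 'fy': 429.91053465793595, 'cx': 258.29808521982034, 'cy': 195.00890445312245, 'rvec': array([ 2.13154995, -2.19046153,  0.12710383]), 'tvec': array([0.01833035, 0.55638853, 1.20678564])}
side {'fx': 438.69935025858007, 'fy': 438.69935025858007, 'cx': 261.23392443674294, 'cy': 190.52820453582564, 'rvec': array([ 2.12629162, -0.41794242,  0.21625257]), 'tvec': array([-0.49335345,  0.19684384,  1.05190387])}
{'time': 0.1, 'joint_positions': array([-1.23291392,  0.32175963, -0.07010082,  1.45155144,  0.0226179 ,
        1.37080154, -0.05691306]), 'qd': array([-0.00026601, -0.002257  , -0.00045331, -0.00201579,  0.00101249,
       -0.00155089, -0.00066024]), 'joint_torque': array([-3.88164135e-04, -4.92574489e+01, -4.05882485e-01, -3.13397813e+01,
       -6.40984462e-02,  3.95200134e-02,  9.89883733e-05]), 'position': array([0.20668528, 0.61574032, 0.22156481]), 'tool_rot': array([-0.96858195,  1.34652026,  0.96676619]), 'ft_force': array([ 0.13127595,  0.0344039 , -0.23618371]), 'torque': array([ 0.00050268,  0.02589348, -0.01203001]), 'grip_width': 1.0027423938789517} 0.0187
```

View pics/top0.png

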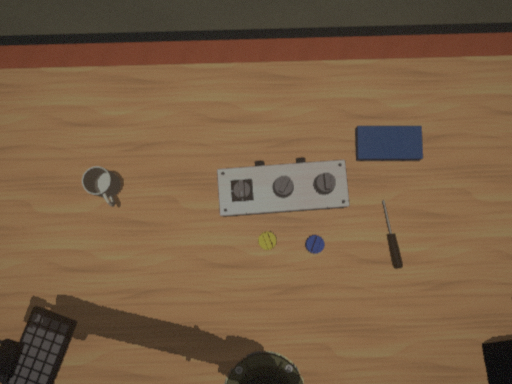

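View pics/side0.png

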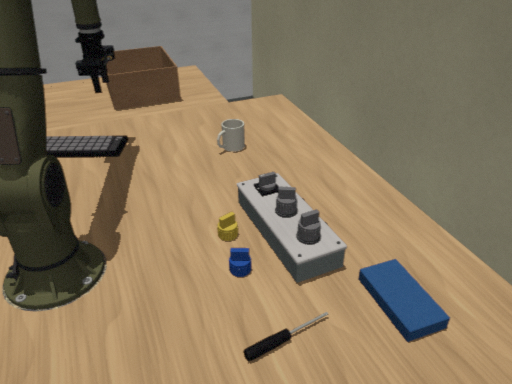

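The top view shows the box with its isolator on a black plate at (241,189), the middle cap at (283,186), and the far cap at (325,183). The yellow (267,241) and blue (315,244) look-alikes on the table are not meant. I'll confirm this in an enlarged crop and measure from it.

```bash
cat > h.py <<'E'
import numpy as np,cv2
from bench import *
from scipy.spatial.transform import Rotation as R
def ray(n,u,v):
    c=calibration(n);Rm=R.from_rotvec(c["rvec"]).as_matrix()
    d=Rm.T@np.array([(u-c["cx"])/c["fx"],(v-c["cy"])/c["fy"],1]);return -Rm.T@c["tvec"],d
def plane(n,u,v,z):
    o,d=ray(n,u,v);return o+d*(z-o[2])/d[2]
def proj(n,p):
    c=calibration(n);K=np.array([[c["fx"],0,c["cx"]],[0,c["fy"],c["cy"]],[0,0,1]])
    return cv2.projectPoints(np.array([p],float),c["rvec"],c["tvec"],K,None)[0].ravel()
E
python3 - <<'E'
from h import *
im=cv2.imread("pics/top0.png");s=cv2.imread("pics/side0.png")
a=cv2.resize(im[155:220,213:353],None,fx=5.6,fy=5.6,interpolation=cv2.INTER_CUBIC)
b=cv2.resize(s[165:275,230:345],None,fx=2,fy=2,interpolation=cv2.INTER_CUBIC)
a=cv2.convertScaleAbs(a,alpha=1.5,beta=10)
o=np.zeros((a.shape[0]+b.shape[0],a.shape[1],3),np.uint8);o[:a.shape[0]]=a;o[a.shape[0]:,:b.shape[1]]=b
cv2.imwrite("pics/crop.png",o);print(o.shape)
# lid mask: bright, unsaturated
hsv=cv2.cvtColor(im,cv2.COLOR_BGR2HSV)
m=((hsv[...,1]<50)&(hsv[...,2]>110)).astype(np.uint8);m[:, :205]=0;m[:,360:]=0
m=cv2.morphologyEx(m,cv2.MORPH_OPEN,np.ones((3,3)))
c=max(cv2.findContours(m,0,2)[0],key=cv2.contourArea)
r=cv2.minAreaRect(c);P=np.array([plane("top",*q,.07) for q in cv2.boxPoints(r)]);print(r,P.round(4))
print("ctr",P.mean(0),[np.linalg.norm(P[i]-P[i-1]).round(4) for i in range(4)])
E
```

```text
(584, 784, 3)
((282.5421447753906, 187.30813598632812), (46.716190338134766, 129.23623657226562), 85.68397521972656) [[ 0.6296  0.1193  0.07  ]
 [ 0.6474 -0.2448  0.07  ]
 [ 0.5153 -0.2479  0.07  ]
 [ 0.498   0.1116  0.07  ]]
ctr [ 0.57257246 -0.06543462  0.07      ] [np.float64(0.1318), np.float64(0.3645), np.float64(0.1322), np.float64(0.3599)]
```

View pics/crop.png

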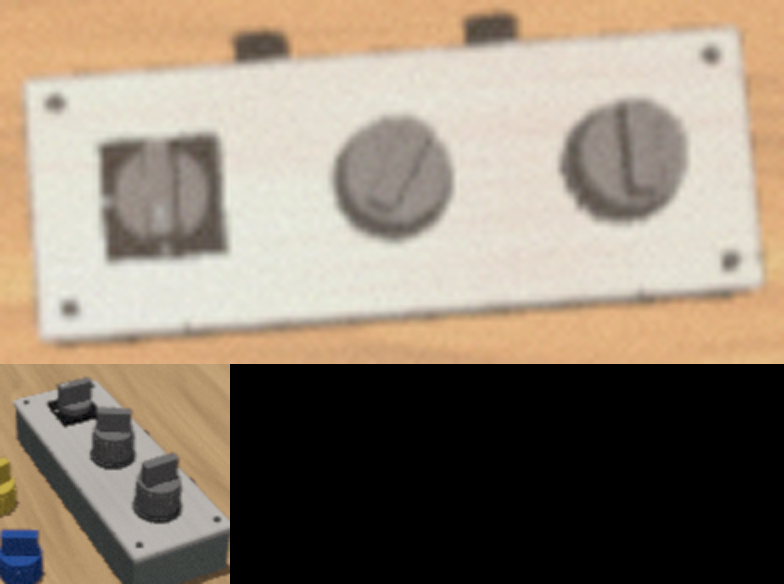

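```bash
python3 - <<'E'
from h import *
s=get_state();M=R.from_rotvec(s["tool_rot"]).as_matrix();print(M.round(3))
f=lambda x,y,z:plane("top",213+x/5.6-.4,155+y/5.6-.4,z)
for a,b,z in [((432,138),(395,208),.141),((395,208),(372,197),.141),((176,155),(178,235),.118),((145,140),(150,230),.118),((625,105),(632,190),.141)]:
    p,q=f(*a,z),f(*b,z);d=p-q;print(p.round(4),q.round(4),np.linalg.norm(d).round(4),np.degrees(np.arctan2(d[1],d[0])).round(1))
for p in [(.567,.0495,.104),(.5726,-.0654,.141)]:print(proj("top",p),proj("side",p))
print("cap skirt disc ctr",f(396,172,.113),"iso disc",f(163,196,.09),"glands dx")
side=lambda x,y,z:plane("side",230+x/2-.25,165+(y-364)/2-.25,z)
for a,b in [((97,410),(131,411)),((57,388),(91,381)),((142,464),(179,457))]:
    for z in(.118,.141):
        p,q=side(*a,z),side(*b,z);d=q-p;print(z,p.round(4),q.round(4),np.linalg.norm(d).round(4),np.degrees(np.arctan2(d[1],d[0])).round(1))
E
```

```text
[[-0.    -0.948  0.318]
 [-0.002  0.318  0.948]
 [-1.    -0.    -0.002]]
[ 0.5836 -0.0808  0.141 ] [ 0.5508 -0.0622  0.141 ] 0.0377 -29.5
[ 0.5508 -0.0622  0.141 ] [ 0.5563 -0.0516  0.141 ] 0.012 -117.4
[0.5822 0.0408 0.118 ] [0.5435 0.0407 0.118 ] 0.0387 0.1
[0.5899 0.0555 0.118 ] [0.5462 0.0541 0.118 ] 0.0437 1.9
[ 0.5968 -0.1724  0.141 ] [ 0.5563 -0.1739  0.141 ] 0.0406 2.1
[241.13595933 188.64066067] [265.92145415 177.586062  ]
[284.06986097 183.50917096] [285.58042502 187.0507806 ]
cap skirt disc ctr [ 0.57174188 -0.06496159  0.113     ] iso disc [0.56616698 0.04851843 0.09      ] glands dx
0.118 [ 0.5688 -0.0294  0.118 ] [ 0.6086 -0.0485  0.118 ] 0.0441 -25.6
0.141 [ 0.5543 -0.0613  0.141 ] [ 0.5926 -0.0796  0.141 ] 0.0425 -25.6
0.118 [0.5409 0.0407 0.118 ] [0.5905 0.0397 0.118 ] 0.0497 -1.2
0.141 [0.5274 0.0063 0.141 ] [0.5752 0.0053 0.141 ] 0.0478 -1.2
0.118 [ 0.5709 -0.1567  0.118 ] [ 0.6181 -0.1611  0.118 ] 0.0475 -5.3
0.141 [ 0.5563 -0.1838  0.141 ] [ 0.6018 -0.1881  0.141 ] 0.0457 -5.3
```

Call:
{"fn": "play_rows", "kwargs": {
  "targets": [
    {"claw":0,"linear":[0,-0.77,-0.63],"rotation":[0,0,0]},
    {"claw":0,"linear":[0,-0.77,-0.63],"rotation":[0,0,0]},
    {"claw":0,"linear":[0,-0.77,-0.63],"rotation":[0,0,0]},
    {"claw":0,"linear":[0,-0.77,-0.63],"rotation":[0,0,0]},
    {"claw":0,"linear":[0,-0.77,-0.63],"rotation":[0,0,0]},
    {"claw":0,"linear":[0,-0.77,-0.63],"rotation":[0,0,0]},
    {"claw":0,"linear":[0,-0.77,-0.63],"rotation":[0,0,0]},
    {"claw":0,"linear":[0,-0.77,-0.63],"rotation":[0,0,0]},
    {"claw":0,"linear":[0,-0.77,-0.63],"rotation":[0,0,0]},
    {"claw":0,"linear":[0,-0.77,-0.63],"rotation":[0,0,0]}
  ]
}}

```text
time: 0.93
position: [0.3369, 0.3991, 0.2145]
tool_rot: [-0.981, 1.353, 0.978]
ft_force: [0.6, 0.5, 0.1]
grip_width: 1.001
```

Call:
{"fn": "play_rows", "kwargs": {
  "targets": [
    {"claw":0,"linear":[0,-0.77,-0.63],"rotation":[0,0,0]},
    {"claw":0,"linear":[0,-0.77,-0.63],"rotation":[0,0,0]},
    {"claw":0,"linear":[0,-0.77,-0.63],"rotation":[0,0,0]},
    {"claw":0,"linear":[0,-0.77,-0.63],"rotation":[0,0,0]},
    {"claw":0,"linear":[0,-0.77,-0.63],"rotation":[0,0,0]},
    {"claw":0,"linear":[0,-0.77,-0.63],"rotation":[0,0,0]},
    {"claw":0,"linear":[0,-0.77,-0.63],"rotation":[0,0,0]},
    {"claw":0,"linear":[0,-0.77,-0.63],"rotation":[0,0,0]},
    {"claw":0,"linear":[0,0,0],"rotation":[0,0,0]},
    {"claw":0,"linear":[0,0,0],"rotation":[0,0,0]}
  ]
}}

```text
time: 1.77
position: [0.4503, 0.2145, 0.2116]
tool_rot: [-0.976, 1.363, 0.97]
ft_force: [0.2, 1.4, -0.6]
grip_width: 1.001
```

```bash
cat >> h.py <<'E'
def st():
    s=get_state();M=R.from_rotvec(s["tool_rot"]).as_matrix()
    print("t",round(s["time"],2),"p",s["position"].round(4),"jaw az",np.degrees(np.arctan2(M[1,2],M[0,2])).round(1),"xdown",M[:,0].round(3),"F",s["ft_force"].round(1),"T",s["torque"].round(2),"g",round(s["grip_width"]*87,1),"j7",s["joint_positions"][6].round(2))
    return s,M
def go(p,az=None):
    s,M=st();d=M.T@(np.array(p)-s["position"])/.025
    print("units",d.round(2), "" if az is None else ("wx deg",(np.degrees(np.arctan2(M[1,2],M[0,2]))-az).round(1)))
E
python3 -c "
from h import *
go((.567,.049,.18),92)"
```

```text
t 1.77 p [0.4503 0.2145 0.2116] jaw az 71.7 xdown [-0.013 -0.014 -1.   ] F [ 0.2  1.4 -0.6] T [ 0.03 -0.02 -0.04] g 87.1 j7 0.75
units [ 1.29 -6.53 -4.79] ('wx deg', np.float64(-20.3))
```

Call:
{"fn": "play_rows", "kwargs": {
  "targets": [
    {"claw":0,"linear":[0.1,-0.8,-0.6],"rotation":[0,0,0]},
    {"claw":0,"linear":[0.1,-0.8,-0.6],"rotation":[0,0,0]},
    {"claw":0,"linear":[0.1,-0.8,-0.6],"rotation":[0,0,0]},
    {"claw":0,"linear":[0.1,-0.8,-0.6],"rotation":[0,0,0]},
    {"claw":0,"linear":[0.1,-0.8,-0.6],"rotation":[0,0,0]},
    {"claw":0,"linear":[0.1,-0.8,-0.6],"rotation":[0,0,0]},
    {"claw":0,"linear":[0.1,-0.8,-0.6],"rotation":[0,0,0]},
    {"claw":0,"linear":[0.1,-0.5,-0.4],"rotation":[0,0,0]},
    {"claw":0,"linear":[0,0,0],"rotation":[0,0,0]}
  ]
}}

```text
time: 2.52
position: [0.5594, 0.061, 0.1883]
tool_rot: [-0.986, 1.36, 0.986]
ft_force: [-0.5, -0.7, 0.1]
grip_width: 1.003
```

Call:
{"fn": "play_rows", "kwargs": {
  "targets": [
    {"claw":0,"linear":[0,0,0],"rotation":[-0.056,0,0]},
    {"claw":0,"linear":[0,0,0],"rotation":[-0.056,0,0]},
    {"claw":0,"linear":[0,0,0],"rotation":[-0.056,0,0]},
    {"claw":0,"linear":[0,0,0],"rotation":[-0.056,0,0]},
    {"claw":0,"linear":[0,0,0],"rotation":[0,0,0]}
  ]
}}

```text
time: 2.93
position: [0.5565, 0.0681, 0.1863]
tool_rot: [-1.257, 1.2, 1.274]
ft_force: [0.1, 0.5, 0.1]
grip_width: 0.999
```

```bash
python3 -c "
from h import *
go((.567,.049,.15),92)
s,M=st();print('tilt corr frac', (M.T@np.cross(M[:,0],[0,0,-1])/(np.pi/2)).round(4))"
```

```text
t 2.93 p [0.5565 0.0681 0.1863] jaw az 94.0 xdown [-0.023 -0.011 -1.   ] F [0.1 0.5 0.1] T [ 0.09  0.02 -0.04] g 87.0 j7 1.52
units [ 1.45 -0.4  -0.78] ('wx deg', np.float64(2.0))
t 2.93 p [0.5565 0.0681 0.1863] jaw az 94.0 xdown [-0.023 -0.011 -1.   ] F [0.1 0.5 0.1] T [ 0.09  0.02 -0.04] g 87.0 j7 1.52
tilt corr frac [-0.     -0.0059 -0.0153]
```

Call:
{"fn": "play_rows", "kwargs": {
  "targets": [
    {"claw":0,"linear":[0.35,-0.1,-0.2],"rotation":[0.006,-0.002,-0.005]},
    {"claw":0,"linear":[0.35,-0.1,-0.2],"rotation":[0.006,-0.002,-0.005]},
    {"claw":0,"linear":[0.35,-0.1,-0.2],"rotation":[0.006,-0.002,-0.005]},
    {"claw":0,"linear":[0.35,-0.1,-0.2],"rotation":[0.005,0,0]},
    {"claw":0,"linear":[0,0,0],"rotation":[0,0,0]}
  ]
}}

```text
time: 3.35
position: [0.5661, 0.0532, 0.1479]
tool_rot: [-1.227, 1.193, 1.23]
ft_force: [-0.8, -1.0, 0.6]
grip_width: 0.999
```

```bash
python3 -c "
from h import *
go((.567,.049,.095),92)
s,M=st();print('tilt corr frac', (M.T@np.cross(M[:,0],[0,0,-1])/(np.pi/2)).round(4))
cv2.imwrite('pics/a.png',cv2.resize(get_image('top')[140:240,190:360],None,fx=4,fy=4,interpolation=2))"
```

```text
t 3.35 p [0.5661 0.0532 0.1479] jaw az 91.6 xdown [ 0.001  0.003 -1.   ] F [-0.8 -1.   0.6] T [-0.01  0.07 -0.01] g 86.9 j7 1.53
units [ 2.11 -0.03 -0.18] ('wx deg', np.float64(-0.4))
t 3.35 p [0.5661 0.0532 0.1479] jaw az 91.6 xdown [ 0.001  0.003 -1.   ] F [-0.8 -1.   0.6] T [-0.01  0.07 -0.01] g 86.9 j7 1.53
tilt corr frac [-0.      0.002   0.0005]
```

View pics/a.png

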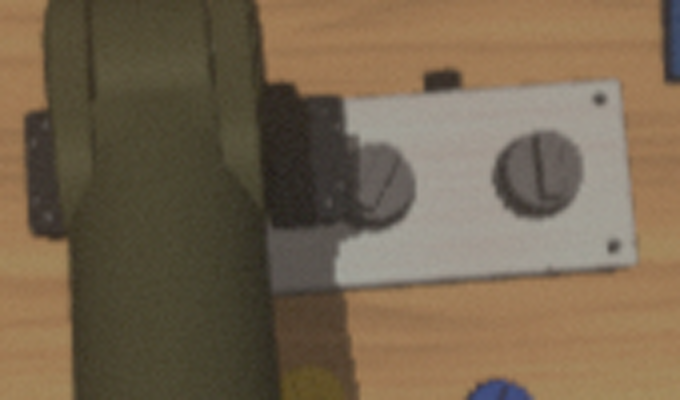

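The arm covers the isolator, so nothing can be checked there. The caps at crop (380,185) and (540,175) are undisturbed. I'll descend.

Call:
{"fn": "play_rows", "kwargs": {
  "targets": [
    {"claw":0,"linear":[0.5,0,-0.05],"rotation":[0,0,0]},
    {"claw":0,"linear":[0.5,0,-0.05],"rotation":[0,0,0]},
    {"claw":0,"linear":[0.5,0,-0.05],"rotation":[0,0,0]},
    {"claw":0,"linear":[0.45,0,-0.05],"rotation":[0,0,0]},
    {"claw":0,"linear":[0,0,0],"rotation":[0,0,0]}
  ]
}}

```text
time: 3.82
position: [0.5666, 0.0504, 0.0956]
tool_rot: [-1.227, 1.191, 1.231]
ft_force: [-0.2, 0.3, 0.0]
grip_width: 0.995
```

```bash
python3 -c "
from h import *
go((.567,.049,.095),92)"
```

```text
t 3.82 p [0.5666 0.0504 0.0956] jaw az 91.6 xdown [ 0.002  0.005 -1.   ] F [-0.2  0.3  0. ] T [ 0.02  0.09 -0.01] g 86.6 j7 1.56
units [ 0.02 -0.01 -0.06] ('wx deg', np.float64(-0.4))
```

Close gently at first so the contact can show any offset.

Call:
{"fn": "play_rows", "kwargs": {
  "newtons": 15,
  "targets": [
    {"claw":1,"linear":[0,0,0],"rotation":[0,0,0]},
    {"claw":1,"linear":[0,0,0],"rotation":[0,0,0]},
    {"claw":1,"linear":[0,0,0],"rotation":[0,0,0]},
    {"claw":1,"linear":[0,0,0],"rotation":[0,0,0]},
    {"claw":1,"linear":[0,0,0],"rotation":[0,0,0]},
    {"claw":1,"linear":[0,0,0],"rotation":[0,0,0]},
    {"claw":1,"linear":[0,0,0],"rotation":[0,0,0]},
    {"claw":1,"linear":[0,0,0],"rotation":[0,0,0]}
  ]
}}

```text
time: 4.48
position: [0.5678, 0.0511, 0.0969]
tool_rot: [-1.228, 1.188, 1.229]
ft_force: [-0.5, 0.1, 0.1]
grip_width: 0.479
```

```bash
python3 -c "
from h import *
go((.567,.049,.095),92)"
```

```text
t 4.48 p [0.5678 0.0511 0.0969] jaw az 91.6 xdown [ 0.004  0.006 -1.   ] F [-0.5  0.1  0.1] T [-0.    0.02  0.01] g 41.7 j7 1.56
units [ 0.07  0.04 -0.08] ('wx deg', np.float64(-0.4))
```

Call:
{"fn": "play_rows", "kwargs": {
  "newtons": 15,
  "targets": [
    {"claw":1,"linear":[0.04,0,-0.03],"rotation":[0,0,0]},
    {"claw":1,"linear":[0.04,0,-0.03],"rotation":[0,0,0]},
    {"claw":1,"linear":[0,0,0],"rotation":[0,0,0]},
    {"claw":1,"linear":[0,0,0],"rotation":[0,0,0]},
    {"claw":1,"linear":[0,0,0],"rotation":[0,0,0]},
    {"claw":1,"linear":[0,0,0],"rotation":[0,0,0]},
    {"claw":1,"linear":[0,0,0],"rotation":[0,0,0]}
  ]
}}

```text
time: 5.07
position: [0.5683, 0.0473, 0.0951]
tool_rot: [-1.23, 1.19, 1.227]
ft_force: [-0.3, -1.9, -0.1]
grip_width: 0.161
```

```bash
python3 -c "
from h import *
go((.567,.049,.095),92)"
```

```text
t 5.07 p [0.5683 0.0473 0.0951] jaw az 91.6 xdown [ 0.005  0.003 -1.   ] F [-0.3 -1.9 -0.1] T [-0.03  0.    0.16] g 14.0 j7 1.57
units [0.01 0.05 0.07] ('wx deg', np.float64(-0.4))
```

Call:
{"fn": "play_rows", "kwargs": {
  "newtons": 50,
  "targets": [
    {"claw":1,"linear":[0,0,0],"rotation":[0,0,0]},
    {"claw":1,"linear":[0,0,0],"rotation":[0,0,0]},
    {"claw":1,"linear":[0,0,0],"rotation":[0.05,0,0]},
    {"claw":1,"linear":[0,0,0],"rotation":[0.05,0,0]},
    {"claw":1,"linear":[0,0,0],"rotation":[0.05,0,0]},
    {"claw":1,"linear":[0,0,0],"rotation":[0.05,0,0]},
    {"claw":1,"linear":[0,0,0],"rotation":[0.05,0,0]}
  ]
}}

```text
time: 5.65
position: [0.5682, 0.0471, 0.0952]
tool_rot: [-0.925, 1.359, 0.924]
ft_force: [-0.1, -0.4, 0.7]
grip_width: 0.16
```

```bash
python3 -c "
from h import *
go((.567,.049,.095),2)"
```

```text
t 5.65 p [0.5682 0.0471 0.0952] jaw az 68.3 xdown [ 0.005  0.003 -1.   ] F [-0.1 -0.4  0.7] T [0.02 0.   0.2 ] g 13.9 j7 1.17
units [0.01 0.07 0.05] ('wx deg', np.float64(66.3))
```

Call:
{"fn": "play_rows", "kwargs": {
  "targets": [
    {"claw":1,"linear":[0,0,0],"rotation":[0.06,0,0]},
    {"claw":1,"linear":[0,0,0],"rotation":[0.06,0,0]},
    {"claw":1,"linear":[0,0,0],"rotation":[0.06,0,0]},
    {"claw":1,"linear":[0,0,0],"rotation":[0.06,0,0]},
    {"claw":1,"linear":[0,0,0],"rotation":[0.06,0,0]},
    {"claw":1,"linear":[0,0,0],"rotation":[0.06,0,0]},
    {"claw":1,"linear":[0,0,0],"rotation":[0.06,0,0]},
    {"claw":1,"linear":[0,0,0],"rotation":[0.06,0,0]},
    {"claw":1,"linear":[0,0,0],"rotation":[0.06,0,0]},
    {"claw":1,"linear":[0,0,0],"rotation":[0.06,0,0]}
  ]
}}

```text
time: 6.48
position: [0.5678, 0.0468, 0.0952]
tool_rot: [-0.15, 1.561, 0.156]
ft_force: [0.4, -1.3, 0.3]
grip_width: 0.159
```

```bash
python3 -c "
from h import *
go((.567,.049,.095),2)"
```

```text
t 6.48 p [0.5678 0.0468 0.0952] jaw az 11.2 xdown [ 0.004  0.004 -1.   ] F [ 0.4 -1.3  0.3] T [ 0.04  0.31 -0.18] g 13.9 j7 0.22
units [ 0.01  0.09 -0.01] ('wx deg', np.float64(9.2))
```

Call:
{"fn": "play_rows", "kwargs": {
  "targets": [
    {"claw":1,"linear":[0,0,0],"rotation":[0.05,0,0]},
    {"claw":1,"linear":[0,0,0],"rotation":[0.04,0,0]},
    {"claw":1,"linear":[0,0,0],"rotation":[0.02,0,0]},
    {"claw":1,"linear":[0,0,0],"rotation":[0,0,0]},
    {"claw":1,"linear":[0,0,0],"rotation":[0,0,0]},
    {"claw":1,"linear":[0,0,0],"rotation":[0,0,0]}
  ]
}}

```text
time: 6.98
position: [0.5677, 0.0468, 0.0951]
tool_rot: [-0.006, 1.567, 0.012]
ft_force: [0.6, -2.2, 0.4]
grip_width: 0.158
```

```bash
python3 -c "
from h import *
go((.567,.049,.095),2)"
```

```text
t 6.98 p [0.5677 0.0468 0.0951] jaw az 0.7 xdown [ 0.003  0.004 -1.   ] F [ 0.6 -2.2  0.4] T [-0.1   0.3   0.54] g 13.7 j7 0.04
units [ 0.01  0.09 -0.03] ('wx deg', np.float64(-1.3))
```

Call:
{"fn": "play_rows", "kwargs": {
  "targets": [
    {"claw":0.4,"linear":[0,0,0],"rotation":[0,0,0]},
    {"claw":0.4,"linear":[0,0,0],"rotation":[0,0,0]},
    {"claw":0.4,"linear":[0,0,0],"rotation":[0,0,0]},
    {"claw":0.4,"linear":[0,0,0],"rotation":[0,0,0]},
    {"claw":0.4,"linear":[-0.4,0,0],"rotation":[0,0,0]},
    {"claw":0.4,"linear":[-0.7,0,0],"rotation":[0,0,0]},
    {"claw":0.4,"linear":[-0.7,0,0],"rotation":[0,0,0]},
    {"claw":0.4,"linear":[-0.7,0,0],"rotation":[0,0,0]},
    {"claw":0.4,"linear":[-0.7,0,0],"rotation":[0,0,0]},
    {"claw":0.4,"linear":[0,0,0],"rotation":[0,0,0]}
  ]
}}

```text
time: 7.82
position: [0.5663, 0.0474, 0.1802]
tool_rot: [-0.003, 1.57, 0.012]
ft_force: [0.2, 0.4, 0.6]
grip_width: 0.596
```

```bash
python3 -c "
from h import *
go((.572,-.066,.17),62.5)
cv2.imwrite('pics/b.png',cv2.resize(get_image('side')[120:290,190:370],None,fx=3.3,fy=3.3,interpolation=2))"
```

```text
t 7.82 p [0.5663 0.0474 0.1802] jaw az 0.5 xdown [ 0.001  0.006 -1.   ] F [0.2 0.4 0.6] T [-0.06 -0.04 -0.03] g 51.9 j7 -0.01
units [ 0.38 -4.54  0.19] ('wx deg', np.float64(-62.0))
```

View pics/b.png

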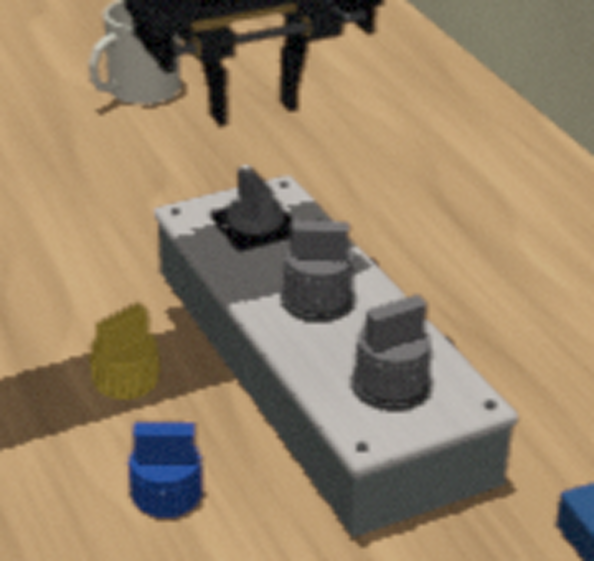

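The side view shows the isolator bar at crop (250,195) now lying along the box's length, so it is off. Next is the middle cap at crop (318,265).

Call:
{"fn": "play_rows", "kwargs": {
  "targets": [
    {"claw":0.2,"linear":[0,-0.8,0.05],"rotation":[0,0,0]},
    {"claw":0.2,"linear":[0,-0.95,0.05],"rotation":[0,0,0]},
    {"claw":0.2,"linear":[0,-0.95,0.05],"rotation":[0,0,0]},
    {"claw":0.2,"linear":[0,-0.95,0.05],"rotation":[0,0,0]},
    {"claw":0.2,"linear":[0,-0.9,0.05],"rotation":[0,0,0]},
    {"claw":0.2,"linear":[0,0,0],"rotation":[0,0,0]}
  ]
}}

```text
time: 8.37
position: [0.5711, -0.0668, 0.1745]
tool_rot: [-0.008, 1.576, 0.019]
ft_force: [-0.2, -0.6, 0.5]
grip_width: 0.793
```

Call:
{"fn": "play_rows", "kwargs": {
  "targets": [
    {"claw":0.2,"linear":[0,0,0],"rotation":[-0.069,0,0]},
    {"claw":0.2,"linear":[0,0,0],"rotation":[-0.069,0,0]},
    {"claw":0.2,"linear":[0,0,0],"rotation":[-0.069,0,0]},
    {"claw":0.2,"linear":[0,0,0],"rotation":[-0.069,0,0]},
    {"claw":0.2,"linear":[0,0,0],"rotation":[-0.069,0,0]},
    {"claw":0.2,"linear":[0,0,0],"rotation":[-0.069,0,0]},
    {"claw":0.2,"linear":[0,0,0],"rotation":[-0.069,0,0]},
    {"claw":0.2,"linear":[0,0,0],"rotation":[-0.069,0,0]},
    {"claw":0.2,"linear":[0,0,0],"rotation":[-0.069,0,0]},
    {"claw":0.2,"linear":[0,0,0],"rotation":[-0.03,0,0]}
  ]
}}

```text
time: 9.2
position: [0.5648, -0.0645, 0.165]
tool_rot: [-0.832, 1.415, 0.861]
ft_force: [0.4, 0.4, 0.3]
grip_width: 0.802
```

```bash
python3 -c "
from h import *
go((.573,-.067,.119),62.5)
s,M=st();print('tilt corr frac', (M.T@np.cross(M[:,0],[0,0,-1])/(np.pi/2)).round(4))"
```

```text
t 9.2 p [ 0.5648 -0.0645  0.165 ] jaw az 62.2 xdown [-0.021  0.008 -1.   ] F [0.4 0.4 0.3] T [-0.06 -0.02  0.02] g 69.8 j7 1.27
units [ 1.83 -0.38  0.07] ('wx deg', np.float64(-0.3))
t 9.2 p [ 0.5648 -0.0645  0.165 ] jaw az 62.2 xdown [-0.021  0.008 -1.   ] F [0.4 0.4 0.3] T [-0.06 -0.02  0.02] g 69.8 j7 1.27
tilt corr frac [-0.     -0.0017 -0.0143]
```

Call:
{"fn": "play_rows", "kwargs": {
  "targets": [
    {"claw":0.2,"linear":[0,-0.12,0],"rotation":[0,0,-0.006]},
    {"claw":0.2,"linear":[0,-0.12,0],"rotation":[0,0,-0.006]},
    {"claw":0.2,"linear":[0,-0.1,0],"rotation":[0,0,0]},
    {"claw":0.2,"linear":[0.45,0,0],"rotation":[0,0,0]},
    {"claw":0.2,"linear":[0.45,0,0],"rotation":[0,0,0]},
    {"claw":0.2,"linear":[0.45,0,0],"rotation":[0,0,0]},
    {"claw":0.2,"linear":[0.35,0,0],"rotation":[0,0,0]},
    {"claw":0.2,"linear":[0,0,0],"rotation":[0,0,0]}
  ]
}}

```text
time: 9.87
position: [0.5706, -0.0668, 0.1145]
tool_rot: [-0.841, 1.409, 0.846]
ft_force: [-0.2, 0.2, 0.1]
grip_width: 0.801
```

```bash
python3 -c "
from h import *
go((.573,-.067,.119),62.5)"
```

```text
t 9.87 p [ 0.5706 -0.0668  0.1145] jaw az 62.0 xdown [-0.008 -0.001 -1.   ] F [-0.2  0.2  0.1] T [-0.    0.   -0.03] g 69.6 j7 1.28
units [-0.18 -0.09  0.04] ('wx deg', np.float64(-0.5))
```

Call:
{"fn": "play_rows", "kwargs": {
  "newtons": 15,
  "targets": [
    {"claw":0.2,"linear":[-0.2,-0.1,0.03],"rotation":[0,0,0]},
    {"claw":0.2,"linear":[0,0,0],"rotation":[0,0,0]},
    {"claw":1,"linear":[0,0,0],"rotation":[0,0,0]},
    {"claw":1,"linear":[0,0,0],"rotation":[0,0,0]},
    {"claw":1,"linear":[0,0,0],"rotation":[0,0,0]},
    {"claw":1,"linear":[0,0,0],"rotation":[0,0,0]},
    {"claw":1,"linear":[0,0,0],"rotation":[0,0,0]},
    {"claw":1,"linear":[0,0,0],"rotation":[0,0,0]}
  ]
}}

```text
time: 10.53
position: [0.5741, -0.0677, 0.1205]
tool_rot: [-0.841, 1.408, 0.845]
ft_force: [0.2, 0.6, -0.4]
grip_width: 0.429
```

Call:
{"fn": "play_rows", "kwargs": {
  "targets": [
    {"claw":1,"linear":[0,0,0],"rotation":[0,0,0]},
    {"claw":1,"linear":[0,0,0],"rotation":[0,0,0]},
    {"claw":1,"linear":[0,0,0],"rotation":[0,0,0]},
    {"claw":1,"linear":[0,0,0],"rotation":[0,0,0]},
    {"claw":1,"linear":[0,0,0],"rotation":[0,0,0]},
    {"claw":1,"linear":[0,0,0],"rotation":[0,0,0]}
  ]
}}

```text
time: 11.03
position: [0.5742, -0.0677, 0.1209]
tool_rot: [-0.841, 1.408, 0.845]
ft_force: [-0.3, -0.5, 0.0]
grip_width: 0.158
```

```bash
python3 -c "
from h import *
go((.573,-.067,.119),62.5)"
```

```text
t 11.03 p [ 0.5742 -0.0677  0.1209] jaw az 62.0 xdown [-0.006 -0.001 -1.   ] F [-0.3 -0.5  0. ] T [ 0.05 -0.03 -0.02] g 13.7 j7 1.28
units [0.08 0.06 0.  ] ('wx deg', np.float64(-0.5))
```

Call:
{"fn": "play_rows", "kwargs": {
  "newtons": 25,
  "targets": [
    {"claw":1,"linear":[0,0,0],"rotation":[0,0,0]},
    {"claw":1,"linear":[0,0,0],"rotation":[0,0,0]},
    {"claw":1,"linear":[0,0,0],"rotation":[-0.025,0,0]},
    {"claw":1,"linear":[0,0,0],"rotation":[-0.025,0,0]},
    {"claw":1,"linear":[0,0,0],"rotation":[-0.025,0,0]},
    {"claw":1,"linear":[0,0,0],"rotation":[-0.025,0,0]}
  ]
}}

```text
time: 11.53
position: [0.5747, -0.0677, 0.1209]
tool_rot: [-0.965, 1.351, 0.968]
ft_force: [-0.6, -0.5, 0.2]
grip_width: 0.161
```

```bash
python3 -c "
from h import *
st()"
```

```text
t 11.53 p [ 0.5747 -0.0677  0.1209] jaw az 71.3 xdown [-0.005 -0.001 -1.   ] F [-0.6 -0.5  0.2] T [ 0.06 -0.08 -0.  ] g 14.0 j7 1.44
```

Call:
{"fn": "play_rows", "kwargs": {
  "targets": [
    {"claw":1,"linear":[0,0,0],"rotation":[-0.025,0,0]},
    {"claw":1,"linear":[0,0,0],"rotation":[-0.025,0,0]},
    {"claw":1,"linear":[0,0,0],"rotation":[-0.025,0,0]}
  ]
}}

```text
time: 11.78
position: [0.575, -0.0676, 0.1209]
tool_rot: [-1.058, 1.303, 1.062]
ft_force: [0.3, -0.3, -0.3]
grip_width: 0.16
```

```bash
python3 -c "
from h import *
st()"
```

```text
t 11.78 p [ 0.575  -0.0676  0.1209] jaw az 78.4 xdown [-0.005 -0.001 -1.   ] F [ 0.3 -0.3 -0.3] T [ 0.04 -0.07  0.03] g 13.9 j7 1.56
```

Call:
{"fn": "play_rows", "kwargs": {
  "targets": [
    {"claw":1,"linear":[0,0,0],"rotation":[-0.03,0,0]},
    {"claw":1,"linear":[0,0,0],"rotation":[-0.03,0,0]},
    {"claw":1,"linear":[0,0,0],"rotation":[-0.03,0,0]},
    {"claw":1,"linear":[0,0,0],"rotation":[-0.03,0,0]}
  ]
}}

```text
time: 12.12
position: [0.5754, -0.0672, 0.1209]
tool_rot: [-1.205, 1.215, 1.209]
ft_force: [0.3, -0.3, 0.2]
grip_width: 0.161
```

```bash
python3 -c "
from h import *
st()"
```

```text
t 12.12 p [ 0.5754 -0.0672  0.1209] jaw az 89.8 xdown [-0.004 -0.001 -1.   ] F [ 0.3 -0.3  0.2] T [ 0.11 -0.01  0.01] g 14.0 j7 1.75
```

The cap turned 28° counter-clockwise with almost no torque, well past the 15° where a stop would be. That is the loosening direction, so I'll continue to about 73°.

Call:
{"fn": "play_rows", "kwargs": {
  "targets": [
    {"claw":1,"linear":[0,0,0],"rotation":[-0.055,0,0]},
    {"claw":1,"linear":[0,0,0],"rotation":[-0.055,0,0]},
    {"claw":1,"linear":[0,0,0],"rotation":[-0.055,0,0]},
    {"claw":1,"linear":[0,0,0],"rotation":[-0.055,0,0]},
    {"claw":1,"linear":[0,0,0],"rotation":[-0.055,0,0]},
    {"claw":1,"linear":[0,0,0],"rotation":[-0.055,0,0]},
    {"claw":1,"linear":[0,0,0],"rotation":[-0.055,0,0]},
    {"claw":1,"linear":[0,0,0],"rotation":[-0.055,0,0]},
    {"claw":1,"linear":[0,0,0],"rotation":[0,0,0]}
  ]
}}

```text
time: 12.87
position: [0.575, -0.0659, 0.1209]
tool_rot: [-1.715, 0.776, 1.725]
ft_force: [-0.5, 0.3, 0.4]
grip_width: 0.152
```

```bash
python3 -c "
from h import *
st()"
```

```text
t 12.87 p [ 0.575  -0.0659  0.1209] jaw az 131.5 xdown [-0.005  0.001 -1.   ] F [-0.5  0.3  0.4] T [ 0.04 -0.02  0.01] g 13.3 j7 2.45
```

Call:
{"fn": "play_rows", "kwargs": {
  "newtons": 30,
  "targets": [
    {"claw":1,"linear":[0,0,0],"rotation":[-0.025,0,0]},
    {"claw":1,"linear":[0,0,0],"rotation":[-0.02,0,0]},
    {"claw":1,"linear":[0,0,0],"rotation":[0,0,0]},
    {"claw":1,"linear":[-0.15,0,0],"rotation":[0,0,0]},
    {"claw":1,"linear":[-0.15,0,0],"rotation":[0,0,0]},
    {"claw":1,"linear":[-0.15,0,0],"rotation":[0,0,0]}
  ]
}}

```text
time: 13.37
position: [0.5739, -0.066, 0.1316]
tool_rot: [-1.752, 0.732, 1.768]
ft_force: [0.9, -0.5, -0.1]
grip_width: 0.159
```

```bash
python3 -c "
from h import *
st()"
```

```text
t 13.37 p [ 0.5739 -0.066   0.1316] jaw az 134.9 xdown [-0.008  0.001 -1.   ] F [ 0.9 -0.5 -0.1] T [ 0.03  0.   -0.03] g 13.9 j7 2.51
```

Lifted 11 mm freely. It goes on to about 10 cm, so TCP z is about 0.22.

Call:
{"fn": "play_rows", "kwargs": {
  "targets": [
    {"claw":1,"linear":[-0.3,0,0],"rotation":[0,0,0]},
    {"claw":1,"linear":[-0.4,0,0],"rotation":[0,0,0]},
    {"claw":1,"linear":[-0.4,0,0],"rotation":[0,0,0]},
    {"claw":1,"linear":[-0.4,0,0],"rotation":[0,0,0]},
    {"claw":1,"linear":[-0.4,0,0],"rotation":[0,0,0]},
    {"claw":1,"linear":[-0.4,0,0],"rotation":[0,0,0]},
    {"claw":1,"linear":[-0.4,0,0],"rotation":[0,0,0]},
    {"claw":1,"linear":[-0.4,0,0],"rotation":[0,0,0]},
    {"claw":1,"linear":[-0.3,0,0],"rotation":[0,0,0]},
    {"claw":1,"linear":[0,0,0],"rotation":[0,0,0]}
  ]
}}

```text
time: 14.2
position: [0.5761, -0.0664, 0.2295]
tool_rot: [-1.755, 0.732, 1.76]
ft_force: [0.4, -0.2, -0.2]
grip_width: 0.158
```

Call:
{"fn": "play_rows", "kwargs": {
  "targets": [
    {"claw":1,"linear":[0,0,0],"rotation":[0,0,0]},
    {"claw":1,"linear":[0,0,0],"rotation":[0,0,0]},
    {"claw":1,"linear":[0,0,0],"rotation":[0,0,0]},
    {"claw":1,"linear":[0,0,0],"rotation":[0,0,0]}
  ]
}}

```text
time: 14.53
position: [0.5757, -0.0663, 0.2288]
tool_rot: [-1.754, 0.733, 1.761]
ft_force: [0.3, 0.4, -0.1]
grip_width: 0.158
```

```bash
python3 -c "
from h import *
s,M=st();print(abs(s['qd']).max())
cv2.imwrite('pics/c.png',cv2.resize(get_image('side')[100:290,190:370],None,fx=3.1,fy=3.1,interpolation=2))"
```

```text
t 14.53 p [ 0.5757 -0.0663  0.2288] jaw az 134.8 xdown [-0.004  0.001 -1.   ] F [ 0.3  0.4 -0.1] T [ 0.03  0.03 -0.03] g 13.7 j7 2.48
0.008484080297677868
```

View pics/c.png

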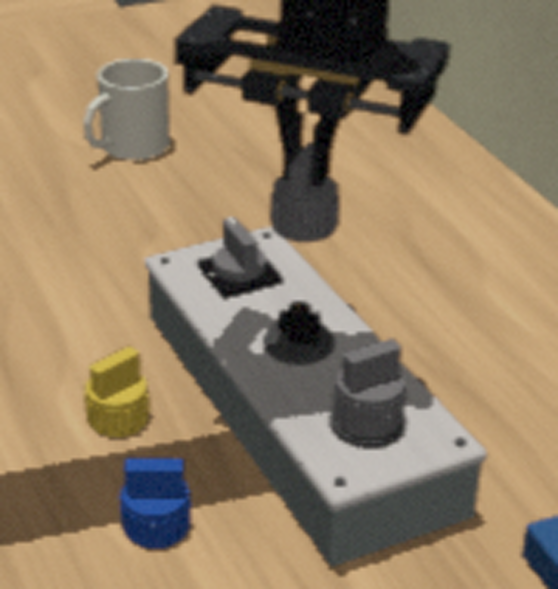

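The picture shows the cap in the gripper at crop (305,205), level above the bare thread at (300,335). The isolator at (240,250) is off, and the other cap is in place at (368,395).

```bash
python3 -c "
from bench import *
print(close_job())"
```

```text
the job is handed in; nothing more can be done
None
```

The job is done and handed in; `close_job()` reports no verdict.

- **Isolator:** I turned it about 91° clockwise, up to its stop. Pictures taken afterwards show its bar lying along the box's length, which is off.
- **Middle cap:** I gripped its wing and tried counter-clockwise first. It turned 28° with almost no torque, past the 15° where a stop would be, so it loosens counter-clockwise. I therefore did not try clockwise. I turned it to about 73° in all, and it lifted off freely.
- **Last checks:** The cap is held at a 13.7 mm opening with 30 N. It is about 108 mm above its seat, level, and within about 3 mm of the outlet's axis. Joint speeds were below 0.01 rad/s at about 14.5 s. The last picture shows the bare thread beneath it, with the other cap and the mug in place. The screwdriver was outside that picture and the network switch only partly in it, but the arm never went near either.
- **Disagreement:** The first camera estimate of the isolator was about 2 mm off in y compared with where the fingers closed. I shifted the cap target by about 1.6 mm to allow for it.

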